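# Click the lamp-stand tube onto its base

## Robot

A 7-joint arm with a two-finger parallel gripper is mounted at the origin on the work surface. World frame = base frame: x ahead of the robot, y to its left, z up, the work surface at z = 0. Lengths are in m, angles in rad, forces in N, time in s.
With the tool pointing down it reaches from about 0.4 to 0.85 m from the base axis. Payload 6.9 kg.
Tool frame: the origin (TCP) lies midway between the tips of the shut fingers; the grasp point (between the pads) lies 19 mm behind it; z points along the fingers, y is the direction in which the jaws open and shut (so a half turn about z gives the same grasp; the last joint's range is limited). The gripper opens to 85 mm and grips with 20 to 120 N. Pads are 22 mm wide; open, the fingers measure 114 mm over their backs; the gripper's body (76 mm by 85 mm) begins 54 mm behind the grasp point. The pads swing forward as they close: fully open they stand 13 mm farther back than shut.
Start: joints at [-1.004, 0.507, -0.238, 1.5, 0.126, 1.149, -0.155], TCP at [0.278, 0.56, 0.231] pointing down, gripper open.
Joint ranges: [-3.08, 3.08], [-0.24, 2.05], [-1.43, 1.35], [0, 2.5], [-1.52, 4.66], [0.17, 1.96], [-2.89, 2.89]. Speed limits (rad/s): [2.39, 2.39, 3.14, 3.14, 3.14, 3.14, 3.14].

## Interface

Orientations are given as a unit quaternion [x, y, z, w].
In Python, from workcell import robot gives the robot as it stands.
- The arm moves only by the shell command python3 -m crank 'ROWS' [OPENING] [FORCE]. ROWS is a JSON object of lists of equal length, an entry for each row: "translation": the shift along the tool's x, y, z in m, a list of three; "dr": the turn, a rotation vector about the tool's x, y, z in degrees, a list of three. In form: {"translation": [[dx, dy, dz], ...], "dr": [[ax, ay, az], ...]}. A call has 1 to 8 rows; each row is the pose to reach, as a shift and turn from the pose measured when the call began, along the tool's axes at that moment; what a row does not reach only later rows make up. A row lasts 1/8 s, in which the tool goes at most 62.5 mm and 10.7 degrees, less where a joint would pass 70% of its speed; a pose out of reach is approached as far as the arm can. A call with a gripper value outside its range is refused whole. OPENING is the closure, from -1 (fully open) to 1 (shut), set as the call begins (- or left out, the last holds). The fingers move at their own pace and stop on an object; FORCE is the grip in N (left out, the last holds). Time passes only in rows, so rows that repeat a pose let the fingers close. It gives the time, the measured TCP pose, the force and the opening at its end, in the units of the state.
- robot.get_state(): the state, without advancing time (a new reading comes with each control period).
- robot.read_camera(name): name is "side" or "top"; returns the picture (384x512x3 uint8, red, green, blue); there is no depth.
- robot.camera_model(name): a dict with "K" (3x3 intrinsics, pixels), "extrinsics" (4x4, takes a point from world to camera coordinates). Camera axes: x right, y down, z forward; pixel columns grow to the right and rows downward; lengths in m; the calibration is good to about 2 mm. A picture is of the moment at which its call begins. camera_model takes no time and is no camera call.
- robot.job_done(): hands the job in, once; it reports no verdict.
Trained networks look in the newest picture that a camera, given by its name, has taken for a name from the list of things; names that differ only in an ending like _2 or _b are one class to them, and where a whole thing is asked for, a point or a joint stands for the part that bears it (a point fixed in the world has none). Each returns a list of dicts, best first, with "score" (0 to 1); they miss things now and then, are a little off and sometimes report something else, mostly with a low value. They report only what shows in the picture. A call takes as long as a camera call. They do not tell look-alikes from the thing itself.
- robot.masks_of(camera, query): "pixels" (384x512 bool, what is visible of it) and "bbox" ([left, top, right, bottom] in pixels, round what is visible of it).
- robot.pinpoint(camera, query): "position" ([column, row] in pixels: a listed point, or the origin of a listed thing).
The state is a dict: "time_s": time; "joint_positions": joint angles; "qvel": joint speeds; "joint_efforts": joint torques, N m; "eef_pos": TCP position; "ee_rot": TCP orientation; "contact_force": force on the tool from outside, world axes, zero at the start; "moment": the same for the moment, N m; "gripper_width": finger opening in m.
Only numpy, scipy, OpenCV 4.12 (cv2) and the standard library are available. Lean on these libraries where they do the work, as an engineer would, in place of code of your own. Each camera call takes 0.05 s, during which the arm holds its last target. There are 200 camera calls.

## Task

Put together the basking-lamp stand: take the taller square aluminium tube, the one with the hole in its side near the foot, and slide it down over the upright stub of the steel base, hole on the side of the spring button, until it sits fully home on the base and the button pops out through the hole. Let go of it there, and leave the shorter tube standing where it is.

Things in the scene. Friction and masses are not known exactly. Their poses are not given: they have to be found in the camera images.
- mast_mid (a point): Taller loose tube, standing: square aluminium, 150 mm tall, 36 outside, 30 inside, open ends, 0.15 kg. Lowest 10 mm flare outward (42 inside, 47 outside at the foot). Square hole 18 x 18 mm through one wall, centre 40 mm above the foot. Point: on the axis, 75 mm above the foot. x points out of the holed wall, z up. The hole starts facing away from the robot (world +x) within 30 degrees.
- stand: Stand base, fixed: steel plate 100 x 100 x 15 mm with an upright square stub 25 x 25 mm in its middle, top 85 mm above the counter (last 12 mm taper to a 10 mm nose). Origin: under the stub's axis, at counter height; z up. x points the way the button sticks out (world +x within 30 degrees); button 40 mm above the plate. A tube fully home has its foot on the plate.
- button (a joint): Spring button: brass pin 10 mm thick, round nose, 10 mm out of the stub's +x side. 0 = fully out, 0.010 = pressed flush (m). Spring 1.6 N out, 5.6 N flush. The tube's flared foot wedges it in as the tube is pushed down (about 10 N down); it pops out when the hole reaches it, tube home.
- spare_mid (a point): Shorter tube, a bystander: same section and flared foot, 110 mm tall, no hole, standing loose on the other side of the base. Point: on its axis, 55 mm above the foot; z up.
Things that resemble listed ones, but are neither listed nor needed, are in the scene too. Leave any blue look-alike of the part that bears mast_mid alone. What is shaped like the stand but blue is not meant.

How it is judged:
At the end, for the whole second after the job is handed in: The taller tube is over the stub with its foot on the base plate (within 6 mm), its middle within 15 mm of the stub's axis, upright within 10 degrees, and the button is out through the hole (pressed in by less than 2.5 mm) (z of mast_mid in the frame of stand below 0.096 m and horizontal distance between mast_mid and stand below 0.015 m and angle between mast_mid's own z axis and vertical below 0.17 rad and value of joint button below 0.0025 m and velocity of joint button below 0.02 m/s); the robot touches nothing.
It fails at once if the shorter tube is knocked over or moved more than 40 mm (distance of spare_mid from where it was at the start of the episode above 0.04 m).
It also fails if it takes over 40 s, if anything falls off the work surface, if the arm or the gripper's body presses on something with over 40 N, if the wrist force passes 120 N, or if a joint passes its speed limit or range.

## Working session

There is one attempt and no reset: what is moved stays moved. The work goes in short steps, Python scripts to look and compute and a shell command to move; the robot and the scene stay as the last step left them, time stands still between calls to the robot, and variables do not carry over. Pictures are saved under pics/ and viewed, about 8 in all and at most 12, crops included, and the job is handed in when it is done.

```bash
ls; mkdir -p pics; cat > h.py <<'E'
import numpy as np, cv2
from workcell import robot
from scipy.spatial.transform import Rotation as R
def ray(cam,p):
    m=robot.camera_model(cam);K=np.array(m["K"]);E=np.array(m["extrinsics"])
    d=E[:3,:3].T@np.linalg.inv(K)@np.array([p[0],p[1],1.]);c=-E[:3,:3].T@E[:3,3]
    return c,d
def atz(cam,p,z):
    c,d=ray(cam,p);return c+d*(z-c[2])/d[2]
def proj(cam,X):
    m=robot.camera_model(cam);K=np.array(m["K"]);E=np.array(m["extrinsics"])
    q=K@(E[:3,:3]@np.asarray(X,float)+E[:3,3]);return q[:2]/q[2]
def tri(ps):
    A=np.zeros((3,3));b=np.zeros(3)
    for cam,p in ps:
        c,d=ray(cam,p);d=d/np.linalg.norm(d);P=np.eye(3)-np.outer(d,d);A+=P;b+=P@c
    return np.linalg.solve(A,b)
def tool(dw):  # world vec to tool axes
    return R.from_quat(robot.get_state()["ee_rot"]).inv().apply(dw)
E
python3 - <<'E'
from h import *
np.set_printoptions(precision=3,suppress=True)
s=robot.get_state();print({k:np.round(v,3) for k,v in s.items()})
print(R.from_quat(s["ee_rot"]).as_matrix())
ims=[]
for c in("side","top"):
    im=robot.read_camera(c);cv2.imwrite(f"pics/{c}0.png",im[...,::-1])
    cc,_=ray(c,(256,192));print(c,cc)
    for q in("mast_mid","stand","button","spare_mid"):
        for r in robot.pinpoint(c,q)[:4]: print(c,q,np.round(r["position"],1),round(r["score"],2))
        for r in robot.masks_of(c,q)[:4]: 
            print("   mask",r["bbox"],round(r["score"],2),im[r["pixels"]].mean(0).round())
E
```

```text
pics
{'time_s': np.float64(0.0), 'joint_positions': array([-1.004,  0.508, -0.237,  1.501,  0.126,  1.149, -0.155]), 'qvel': array([-0.   , -0.001, -0.001,  0.   ,  0.001,  0.   , -0.   ]), 'joint_efforts': array([ -0.   , -62.058,  -2.187, -24.967,   0.012,   0.012,  -0.   ]), 'eef_pos': array([0.278, 0.559, 0.23 ]), 'ee_rot': array([ 0.228,  0.974, -0.001, -0.   ]), 'contact_force': array([-0.075,  0.061, -0.596]), 'moment': array([ 0.002,  0.006, -0.01 ]), 'gripper_width': np.float64(0.086)}
[[-0.896  0.445 -0.001]
 [ 0.445  0.896 -0.002]
 [-0.    -0.002 -1.   ]]
side [0.216 0.296 0.582]
side mast_mid [147.4 269.9] 0.96
side mast_mid [197.4 306. ] 0.77
   mask [115.5, 230.8, 174.0, 306.1] 0.89 [86. 82. 77.]
   mask [175.4, 266.6, 220.1, 342.8] 0.78 [22. 40. 75.]
side stand [253.4 202.4] 0.94
side stand [351.8 192.4] 0.75
   mask [219.7, 170.6, 287.4, 228.6] 0.66 [80. 79. 74.]Traceback (most recent call last):
  File "<stdin>", line 10, in <module>
ValueError: it knows: mast_mid, spare_mid, stand
```

```bash
python3 - <<'E'
from h import *
np.set_printoptions(precision=3,suppress=True)
ims=[]
for c in("side","top"):
    im=robot.read_camera(c);cv2.imwrite(f"pics/{c}0.png",im[...,::-1])
    cc,d=ray(c,(256,192));print(c,cc,d)
    for q in("mast_mid","stand","spare_mid"):
        z={"mast_mid":.075,"stand":0,"spare_mid":.055}[q]
        for r in robot.pinpoint(c,q)[:4]: print(c,q,np.round(r["position"],1),round(r["score"],2),atz(c,r["position"],z))
        for r in robot.masks_of(c,q)[:4]: 
            print("   mask",r["bbox"],round(r["score"],2),im[r["pixels"]].mean(0).round())
E
```

```text
side [0.216 0.296 0.582] [ 0.457 -0.453 -0.766]
side mast_mid [147.6 270.3] 0.98 [0.523 0.232 0.075]
side mast_mid [199.4 307.4] 0.56 [0.419 0.21  0.075]
   mask [171.2, 269.2, 222.7, 343.5] 0.8 [23. 41. 76.]
   mask [117.1, 231.2, 173.5, 305.3] 0.7 [85. 81. 77.]
side stand [353.7 190.1] 0.93 [ 0.421 -0.203  0.   ]
side stand [251.4 201.6] 0.58 [ 0.552 -0.023  0.   ]
   mask [218.5, 170.6, 287.0, 227.7] 0.74 [80. 79. 74.]
   mask [322.8, 158.6, 386.7, 214.0] 0.66 [ 38.  68. 123.]
side spare_mid [336.9 127.2] 0.86 [ 0.541 -0.285  0.055]
   mask [218.4, 171.0, 288.5, 226.9] 0.72 [81. 79. 74.]
   mask [323.2, 101.6, 351.6, 155.2] 0.7 [84. 80. 76.]
top [0.425 0.007 0.931] [ 0.131  0.016 -0.991]
top mast_mid [174.3 246.3] 0.92 [0.418 0.209 0.075]
top mast_mid [163.5 201.2] 0.82 [0.521 0.235 0.075]
   mask [146.6, 183.9, 182.9, 214.8] 0.83 [70. 69. 59.]
   mask [157.3, 234.2, 192.0, 257.1] 0.72 [35. 42. 59.]
top stand [351.3 241.6] 0.78 [ 0.42  -0.211  0.   ]
top stand [275.1 188.5] 0.61 [ 0.556 -0.026  0.   ]
   mask [255.9, 169.3, 295.8, 212.4] 0.91 [76. 77. 68.]
top spare_mid [382.8 191.9] 0.77 [ 0.535 -0.277  0.055]
   mask [364.1, 179.5, 400.0, 205.1] 0.94 [70. 69. 61.]
```

View pics/side0.png

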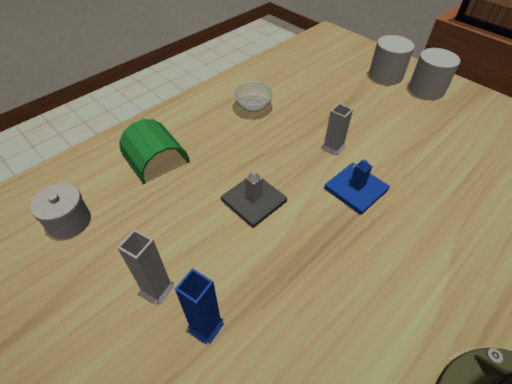

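View pics/top0.png

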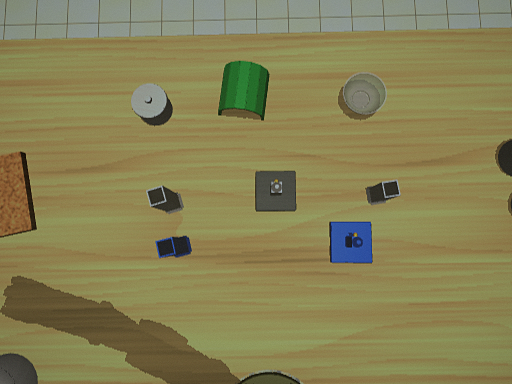

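Candidates for the taller tube are the grey one (side 147,270; top 163,201) and the blue one (side 199,307; top 174,246). The grey one is aluminium, so it is the one meant. For the stand, the grey one (side 253,201; top 275,190) is meant, not the blue one (side 355,190; top 351,241). I'll confirm both in one enlarged crop, and get yaw from it too.

```bash
python3 - <<'E'
from h import *
t=cv2.imread("pics/top0.png");s=cv2.imread("pics/side0.png")
f=lambda im,x,y,w,h:cv2.resize(im[y:y+h,x:x+w],(400,300),interpolation=cv2.INTER_CUBIC)
o=np.vstack([np.hstack([f(t,140,178,48,36),f(t,248,165,60,45)]),np.hstack([f(s,95,230,104,78),f(s,208,165,88,66)])])
o=np.clip(o*1.6,0,255).astype(np.uint8)
cv2.imwrite("pics/crop1.png",o)
E
```

```text
(no output)
```

View pics/crop1.png

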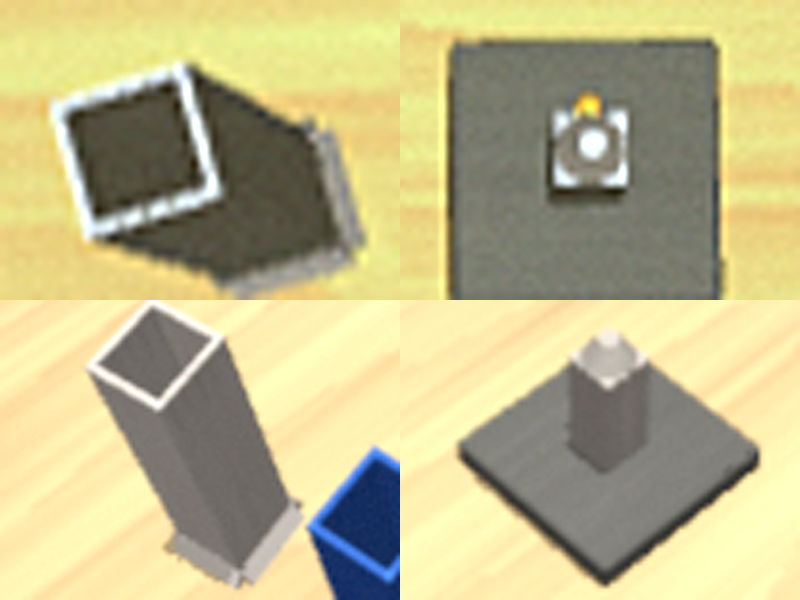

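The crops confirm it. Top left is the grey open tube with its flared foot, rim corners near (146,190), (162,186), (167,201) and (151,207). Top right is the grey plate with the brass button on the +x side at (276,180) and the stub nose at (277,187).

```bash
python3 - <<'E'
from h import *
np.set_printoptions(precision=4,suppress=True)
cs=np.array([(52,103),(187,65),(222,192),(90,240)])/8.3333+[140,178]-[.44,.44]
P=np.array([atz("top",p,.15) for p in cs]);print("rim",P.mean(0),P)
e=lambda a,b:np.degrees(np.arctan2(*(a-b)[1::-1]))
print("edges",e(P[1],P[0]),e(P[2],P[1]),e(P[2],P[3]),e(P[3],P[0]),[np.linalg.norm(P[i]-P[i-1]) for i in range(4)])
# side rim corners scale 400/104
cs=np.array([(152,5),(225,40-0),(158,108),(88,70)])/3.846+[95,230]-[.4,.4]
P=np.array([atz("side",p,.15) for p in cs]);print("rim side",P.mean(0))
print("nose top",atz("top",(248+192/6.667-.4,165+145/6.667-.4),.085),"side",atz("side",(208+208/4.545-.4,165+40/4.545-.4),.085))
m=None
im=robot.read_camera("top");
for r in robot.masks_of("top","stand"):
    c=im[r["pixels"]].mean(0); 
    if c[2]<c[0]+15:
        ys,xs=np.nonzero(r["pixels"]);W=np.array([atz("top",(x,y),.015)[:2] for x,y in zip(xs,ys)])
        print("plate",cv2.minAreaRect((W*1000).astype(np.float32)))
        break
# plate corners from side picture crop: left(460,450) right(758,455) bottom(605,572)
for p in [(60,148),(358,152),(205,272)]: print(atz("side",(208+p[0]/4.545-.4,165+p[1]/4.545-.4),.015))
print(atz("top",(248+50/6.667-.4,165+38/6.667-.4),.015),atz("top",(248+318/6.667-.4,165+38/6.667-.4),.015))
E
```

```text
rim [0.5254 0.2311 0.15  ] [[0.5378 0.2531 0.15  ]
 [0.5469 0.2189 0.15  ]
 [0.5142 0.2096 0.15  ]
 [0.5027 0.2429 0.15  ]]
edges -75.2214222377016 -164.1635842300013 -70.9242905924041 -163.7676035122979 [np.float64(0.03662870325390106), np.float64(0.03546319231859744), np.float64(0.03398068864669801), np.float64(0.03526034050193576)]
rim side [0.5248 0.2308 0.15  ]
nose top [ 0.5492 -0.026   0.085 ] side [ 0.55   -0.0267  0.085 ]
plate ((548.3038330078125, -25.158424377441406), (99.41999053955078, 99.81468963623047), 88.84766387939453)
[0.5956 0.0228 0.015 ]
[ 0.4998 -0.0727  0.015 ]
[0.5006 0.0229 0.015 ]
[0.601  0.0233 0.015 ] [ 0.5989 -0.0767  0.015 ]
```

```bash
python3 -m crank '{"translation":[[-0.046,-0.023,0],[-0.092,-0.046,0],[-0.138,-0.069,0],[-0.184,-0.092,0],[-0.23,-0.115,0],[-0.276,-0.138,0],[-0.322,-0.161,0],[-0.367,-0.184,0]],"dr":[[0,0,6],[0,0,12],[0,0,18],[0,0,24],[0,0,30],[0,0,36],[0,0,42],[0,0,47.6]]}' -1 60
cat > st.py <<'E'
from h import *
import sys
np.set_printoptions(precision=4,suppress=True)
s=robot.get_state();r=R.from_quat(s["ee_rot"]);M=r.as_matrix()
print("t",s["time_s"],"pos",s["eef_pos"],"yaw(y)",np.degrees(np.arctan2(M[1,1],M[0,1])),"z",M[:,2],"F",s["contact_force"],"w",s["gripper_width"],"q",s["joint_positions"])
if len(sys.argv)>3:
    t=np.array(list(map(float,sys.argv[1:4])));print("tool shift",r.inv().apply(t-s["eef_pos"]))
    # correction to make the tool exactly vertical with jaw yaw argv[4]
    a=np.radians(float(sys.argv[4]));y=np.array([np.cos(a),np.sin(a),0]);z=np.array([0,0,-1.]);x=np.cross(y,z)
    print("dr",np.degrees((r.inv()*R.from_matrix(np.c_[x,y,z])).as_rotvec()))
E
python3 st.py 0.525 0.231 0.096 16
```

```text
time_s: 2.05
eef_pos: [0.5257, 0.2305, 0.2315]
ee_rot: [0.603, 0.798, 0.0, 0.0]
contact_force: [-0.1, 0.4, -0.4]
gripper_width: 0.0854
t 2.05 pos [0.5257 0.2305 0.2315] yaw(y) 15.817711759051022 z [ 0.0004  0.0003 -1.    ] F [-0.0765  0.4205 -0.3702] w 0.08536444984383668 q [-0.4782  0.4223  0.0339  1.6413 -0.0159  1.0777 -0.1637]
tool shift [ 0.0007 -0.0006  0.1355]
dr [ 0.0289 -0.0088 -0.1823]
```

```bash
python3 -m crank '{"translation":[[0,0,0.03],[0,0,0.06],[0,0,0.09],[0,0,0.12],[0.0007,-0.0006,0.135],[0.0007,-0.0006,0.135]],"dr":[[0,0,0],[0,0,0],[0,0,0],[0,0,0],[0,0,0],[0,0,0]]}' -1 60
python3 -m crank '{"translation":[[0,0,0],[0,0,0],[0,0,0],[0,0,0],[0,0,0],[0,0,0]],"dr":[[0,0,0],[0,0,0],[0,0,0],[0,0,0],[0,0,0],[0,0,0]]}' 1 60
python3 st.py 0.5495 -0.026 0.096 -0.8
```

```text
time_s: 2.8
eef_pos: [0.5246, 0.2309, 0.0959]
ee_rot: [0.603, 0.798, -0.0, -0.0]
contact_force: [-0.1, -0.7, 1.4]
gripper_width: 0.0848
time_s: 3.55
eef_pos: [0.5251, 0.2311, 0.0968]
ee_rot: [0.603, 0.798, 0.0, 0.0]
contact_force: [-0.6, -0.2, 6.0]
gripper_width: 0.0353
t 3.55 pos [0.5251 0.2311 0.0968] yaw(y) 15.815467042106633 z [ 0.0003  0.0003 -1.    ] F [-0.5868 -0.1849  5.965 ] w 0.035346735115605696 q [-0.4738  0.5649  0.0257  1.8148 -0.0201  0.7617 -0.1615]
tool shift [-0.2541 -0.0466  0.0007]
dr [ 0.0197 -0.0163 16.6155]
```

```bash
python3 -m crank '{"translation":[[0,0,-0.02],[0,0,-0.05],[0,0,-0.08],[0,0,-0.105],[0,0,-0.12],[0,0,-0.12]],"dr":[[0,0,0],[0,0,0],[0,0,0],[0,0,0],[0,0,0],[0,0,0]]}' 1 60
python3 -m crank '{"translation":[[-0.02,-0.004,0],[-0.06,-0.011,0],[-0.105,-0.019,0],[-0.15,-0.028,0],[-0.195,-0.036,0],[-0.23,-0.042,0],[-0.254,-0.0466,0],[-0.254,-0.0466,0]],"dr":[[0,0,2],[0,0,4],[0,0,7],[0,0,10],[0,0,13],[0,0,15],[0,0,16.6],[0,0,16.6]]}' 1 60
python3 st.py 0.5495 -0.026 0.18 -0.8
python3 - <<'E'
from h import *
np.set_printoptions(precision=4,suppress=True)
s={};
for c in("side","top"):
    im=robot.read_camera(c);s[c]=im
    print(c,[(r["position"],r["score"],) for r in robot.pinpoint(c,"mast_mid")])
f=lambda im,x,y,w,h:cv2.resize(im[y:y+h,x:x+w],(400,450),interpolation=cv2.INTER_CUBIC)
o=np.hstack([f(s["side"],195,85,128,144),f(s["top"],216,120,120,135)])
cv2.imwrite("pics/c2.png",np.clip(o[...,::-1]*1.5,0,255).astype(np.uint8))
E
```

```text
time_s: 4.3
eef_pos: [0.5253, 0.2312, 0.2173]
ee_rot: [0.603, 0.798, 0.001, 0.0]
contact_force: [0.1, -0.5, -2.2]
gripper_width: 0.0355
time_s: 5.3
eef_pos: [0.5492, -0.0286, 0.2166]
ee_rot: [0.714, 0.701, 0.0, 0.0]
contact_force: [0.1, 0.6, -1.0]
gripper_width: 0.0356
t 5.3 pos [ 0.5492 -0.0286  0.2166] yaw(y) -1.0561968612732617 z [ 0.0004 -0.0001 -1.    ] F [ 0.1175  0.5548 -1.0204] w 0.03562802974869869 q [-0.0995  0.4031  0.1563  1.7271 -0.0718  1.0165  0.0639]
tool shift [0.0026 0.0002 0.0366]
dr [ 0.0225  0.0032 -0.2562]
side [([251.8, 127.6], 0.84), ([201.6, 305.6], 0.74)]
top [([175.0, 248.6], 0.79)]
```

View pics/c2.png

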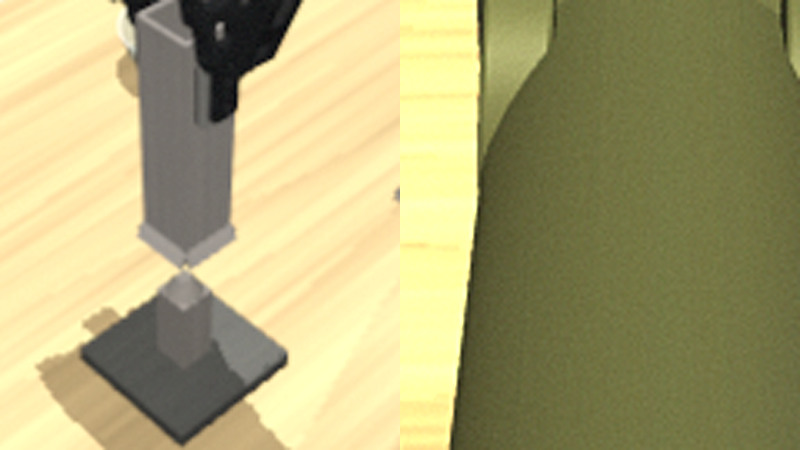

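```bash
python3 st.py 0.5495 -0.0262 0.18 -0.8; python3 - <<'E'
from h import *
np.set_printoptions(precision=4,suppress=True)
print(atz("side",(251.8,127.6),.195))
# side-view silhouettes: foot corners left(138,232) bottom(185,268) right(236,235)
for p,o in [((138,232),(1,1)),((185,268),(-1,1)),((236,235),(-1,-1))]:
    w=atz("side",(195+p[0]*.32-.4,85+p[1]*.32-.4),.12);print(w, "centre",w[:2]-.0235*np.array(o))
E
```

```text
t 5.5 pos [ 0.5496 -0.0242  0.2169] yaw(y) -0.654052565597302 z [ 0.001   0.0018 -1.    ] F [-0.6085  0.0699 -2.3561] w 0.03519897602094254 q [-0.1038  0.4027  0.1528  1.7266 -0.0724  1.0168  0.0636]
tool shift [-0.002  -0.0001  0.0369]
dr [ 0.0558 -0.1052  0.146 ]
[ 0.5537 -0.0267  0.195 ]
[ 0.5717 -0.0102  0.12  ] centre [ 0.5482 -0.0337]
[ 0.5313 -0.0097  0.12  ] centre [ 0.5548 -0.0332]
[ 0.5296 -0.05    0.12  ] centre [ 0.5531 -0.0265]
```

```bash
python3 -m crank '{"translation":[[-0.001,0,0.01],[-0.001,0,0.02],[-0.001,0,0.027],[-0.001,0,0.027],[-0.001,0,0.027],[-0.001,0,0.027],[-0.001,0,0.027],[-0.001,0,0.027]],"dr":[[0,0,0],[0,0,0],[0,0,0],[0,0,0],[0,0,0],[0,0,0],[0,0,0],[0,0,0]]}' 1 60
python3 st.py 0.5495 -0.0262 0.112 -0.8
python3 - <<'E'
from h import *
im=robot.read_camera("side")
o=cv2.resize(im[100:240,190:320],(780,840)[:2],interpolation=cv2.INTER_CUBIC)[240:]
cv2.imwrite("pics/c3.png",np.clip(o[...,::-1]*1.5,0,255).astype(np.uint8))
E
python3 st.py
```

```text
time_s: 6.5
eef_pos: [0.5497, -0.0252, 0.19]
ee_rot: [0.711, 0.703, 0.001, -0.0]
contact_force: [-0.0, -0.0, -2.0]
gripper_width: 0.0353
t 6.5 pos [ 0.5497 -0.0252  0.19  ] yaw(y) -0.6515505615943344 z [ 0.0013  0.0018 -1.    ] F [-0.0067 -0.0025 -1.9554] w 0.03525636782667266 q [-0.099   0.4289  0.1493  1.7659 -0.0784  0.9512  0.0711]
tool shift [-0.0012 -0.0003  0.078 ]
dr [ 0.0756 -0.1054  0.1485]
t 6.55 pos [ 0.5496 -0.0252  0.19  ] yaw(y) -0.6512961654609628 z [ 0.0011  0.0019 -1.    ] F [-0.6859  0.7898 -0.9412] w 0.035366464935105466 q [-0.099   0.429   0.1493  1.7659 -0.0784  0.9513  0.0711]
```

View pics/c3.png

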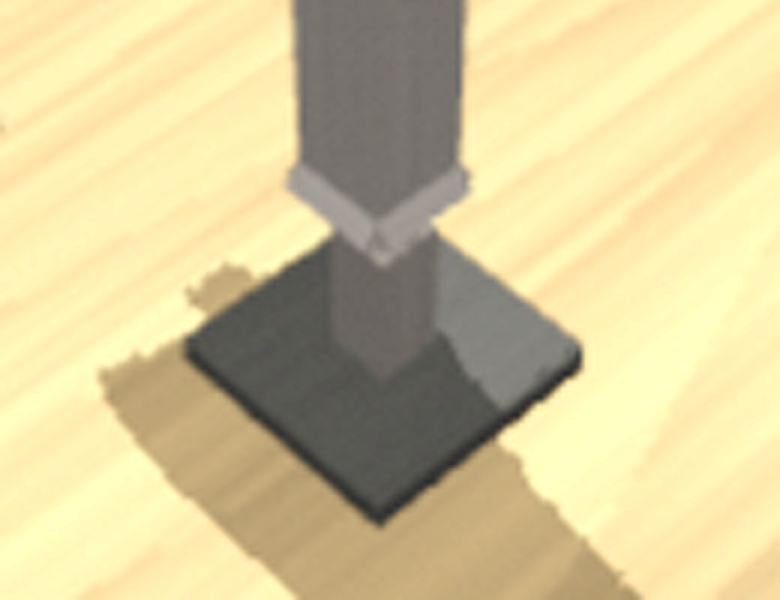

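The tube (foot corner at crop 380,262) hangs centred over the stub (columns 331–437), so I'll lower it to just above the button and read the force.

```bash
python3 -m crank '{"translation":[[-0.0006,0,0.005],[-0.0006,0,0.01],[-0.0006,0,0.015],[-0.0006,0,0.02],[-0.0006,0,0.025],[-0.0006,0,0.025]],"dr":[[0,0,0],[0,0,0],[0,0,0],[0,0,0],[0,0,0],[0,0,0]]}' 1 60
python3 st.py 0.5495 -0.0262 0.112 -0.8
python3 - <<'E'
from h import *
w=atz("side",(253.3-.4,183.3),.0932);print(w,w[:2]+[.0235,-.0235])
E
```

```text
time_s: 7.3
eef_pos: [0.5494, -0.0257, 0.1645]
ee_rot: [0.711, 0.703, 0.001, -0.001]
contact_force: [0.7, -0.7, -1.5]
gripper_width: 0.0353
t 7.3 pos [ 0.5494 -0.0257  0.1645] yaw(y) -0.649621156657278 z [ 0.0004  0.0019 -1.    ] F [ 0.7108 -0.6859 -1.4892] w 0.03532683095323183 q [-0.0943  0.4564  0.1449  1.8001 -0.0844  0.8907  0.0777]
tool shift [-0.0006  0.0001  0.0525]
dr [ 0.0187 -0.107   0.1504]
[ 0.52717679 -0.00344352  0.0932    ] [ 0.55067679 -0.02694352]
```

```bash
python3 -m crank '{"translation":[[-0.0003,0,0.005],[-0.0003,0,0.01],[-0.0003,0,0.014],[-0.0003,0,0.018],[-0.0003,0,0.022],[-0.0003,0,0.026],[-0.0003,0,0.030],[-0.0003,0,0.030]],"dr":[[0,0,0],[0,0,0],[0,0,0],[0,0,0],[0,0,0],[0,0,0],[0,0,0],[0,0,0]]}' 1 90
python3 st.py 0.5495 -0.0262 0.112 -0.8
```

```text
time_s: 8.3
eef_pos: [0.549, -0.0259, 0.1337]
ee_rot: [0.711, 0.703, 0.0, -0.001]
contact_force: [4.3, 1.0, -4.3]
gripper_width: 0.0351
t 8.3 pos [ 0.549  -0.0259  0.1337] yaw(y) -0.6493668289963578 z [-0.0009  0.0018 -1.    ] F [ 4.3286  0.967  -4.2501] w 0.03509315533084903 q [-0.0887  0.4927  0.1385  1.8379 -0.0921  0.8181  0.0852]
tool shift [-0.0003  0.0005  0.0217]
dr [-0.0517 -0.1043  0.1506]
```

```bash
python3 -m crank '{"translation":[[0,0,0.005],[0,0,0.01],[0,0,0.014],[0,0,0.018],[0,0,0.021],[0,0,0.023],[0,0,0.023]],"dr":[[0,0,0],[0,0,0],[0,0,0],[0,0,0],[0,0,0],[0,0,0],[0,0,0]]}' 1 90
python3 st.py 0.5495 -0.0262 0.112 -0.8
python3 - <<'E'
from h import *
im=robot.read_camera("side")
o=cv2.resize(im[60:240,190:320],(433,600),interpolation=cv2.INTER_CUBIC)
cv2.imwrite("pics/c4.png",np.clip(o[...,::-1]*1.5,0,255).astype(np.uint8))
E
```

```text
time_s: 9.18
eef_pos: [0.5475, -0.0258, 0.1118]
ee_rot: [0.711, 0.703, -0.0, -0.002]
contact_force: [-4.7, 0.1, 15.5]
gripper_width: 0.035
t 9.175 pos [ 0.5475 -0.0258  0.1118] yaw(y) -0.6595330347689746 z [-0.0031  0.0023 -1.    ] F [-4.6568  0.1431 15.474 ] w 0.03497998047241215 q [-0.0844  0.5196  0.1331  1.8642 -0.0983  0.7672  0.0908]
tool shift [-0.0004  0.002  -0.0002]
dr [-0.1816 -0.1303  0.1403]
```

View pics/c4.png

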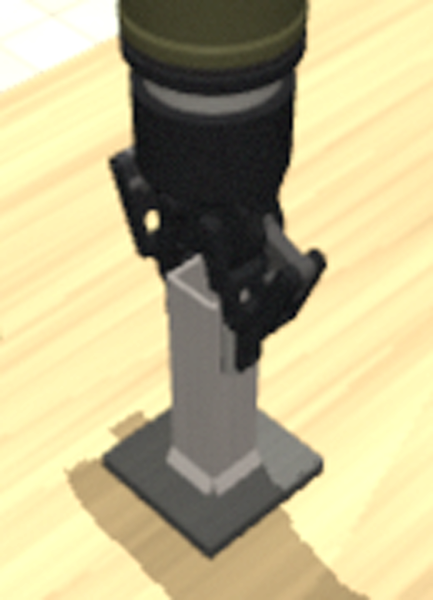

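The foot sits on the plate (foot corner at crop 212,490), with TCP z at its expected home value and 15 N pushing back. Next is to release, retreat and check.

```bash
python3 -m crank '{"translation":[[0,0,0],[0,0,0],[0,0,0],[0,0,0],[0,0,0],[0,0,0]],"dr":[[0,0,0],[0,0,0],[0,0,0],[0,0,0],[0,0,0],[0,0,0]]}' -1 60
python3 st.py
python3 -m crank '{"translation":[[0,0,-0.02],[0,0,-0.05],[0,0,-0.08],[0,0,-0.11],[0,0,-0.14],[0.05,0,-0.15],[0.1,0,-0.15],[0.15,0,-0.15]],"dr":[[0,0,0],[0,0,0],[0,0,0],[0,0,0],[0,0,0],[0,0,0],[0,0,0],[0,0,0]]}' -1
python3 -m crank '{"translation":[[0.06,0,0],[0.1,0,0],[0.15,0,0],[0.15,0,0]],"dr":[[0,0,0],[0,0,0],[0,0,0],[0,0,0]]}' -1
python3 - <<'E'
from h import *
np.set_printoptions(precision=4,suppress=True)
s={}
for c in("side","top"):
    s[c]=robot.read_camera(c)
    for q,z in(("mast_mid",.09),("spare_mid",.055)):
        print(c,q,[(np.round(r["position"],1),round(r["score"],2),atz(c,r["position"],z)) for r in robot.pinpoint(c,q)])
f=lambda im,x,y,w,h:cv2.resize(im[y:y+h,x:x+w],(400,500),interpolation=cv2.INTER_CUBIC)
o=np.hstack([f(s["side"],205,125,88,110),f(s["top"],245,150,64,80)])
cv2.imwrite("pics/c5.png",np.clip(o[...,::-1]*1.5,0,255).astype(np.uint8))
E
```

```text
time_s: 9.98
eef_pos: [0.5475, -0.0258, 0.1117]
ee_rot: [0.711, 0.703, -0.0, -0.002]
contact_force: [0.2, -0.1, 0.6]
gripper_width: 0.085
t 9.975 pos [ 0.5475 -0.0258  0.1117] yaw(y) -0.6570132924363397 z [-0.0032  0.0023 -1.    ] F [ 0.2174 -0.0894  0.6214] w 0.08502911464206438 q [-0.0844  0.5197  0.133   1.8643 -0.0982  0.7672  0.0908]
time_s: 10.98
eef_pos: [0.5496, 0.1252, 0.2624]
ee_rot: [0.711, 0.703, -0.0, -0.002]
contact_force: [0.5, 0.8, 0.1]
gripper_width: 0.0855
time_s: 11.48
eef_pos: [0.5498, 0.2807, 0.2619]
ee_rot: [0.709, 0.705, 0.0, -0.003]
contact_force: [0.3, -0.4, 0.9]
gripper_width: 0.0854
side mast_mid [(array([255.3, 173. ]), 0.68, array([ 0.5448, -0.0268,  0.09  ])), (array([198.7, 306.9]), 0.55, array([0.4141, 0.2132, 0.09  ]))]
side spare_mid [(array([337.6, 128.7]), 0.63, array([ 0.5364, -0.2817,  0.055 ]))]
top mast_mid [(array([274.7, 186.3]), 0.92, array([ 0.5487, -0.0219,  0.09  ])), (array([175. , 247.6]), 0.68, array([0.4149, 0.2043, 0.09  ]))]
top spare_mid [(array([381. , 191.8]), 0.6, array([ 0.5355, -0.2732,  0.055 ]))]
```

View pics/c5.png

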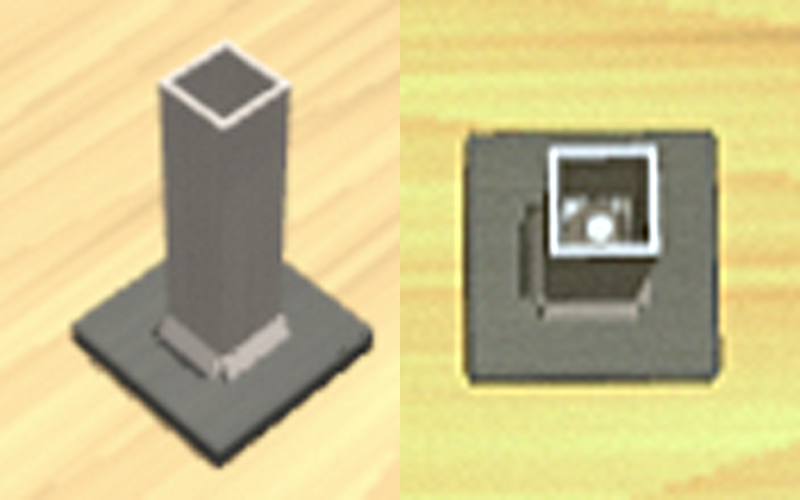

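```bash
python3 - <<'E'
from h import *
np.set_printoptions(precision=4,suppress=True)
S=lambda x,y:(205+x/4.545-.4,125+y/4.545-.4)
T=lambda x,y:(245+(x-400)/6.25-.4,150+y/6.25-.4)
rim=[((160,85),(548,145)),((225,43),(658,145)),((290,85),(660,255)),((222,130),(550,255))]
P=np.array([tri([("side",S(*a)),("top",T(*b))]) for a,b in rim]);print(P,P.mean(0))
for z in(.155,.16,.165,.17,.175):
    print(z,np.mean([atz("side",S(*a),z) for a,b in rim],0),np.mean([atz("top",T(*b),z) for a,b in rim],0))
print("foot near corner for z=.015/.02/.025, expect (.526,-.0025)")
for z in(.015,.02,.025):print(atz("side",S(220,378),z))
for p in [(1,1),(-1,1),(-1,-1)]:
  q=proj("side",(.5485+.0235*p[0],-.026+.0235*p[1],.015));print("home foot corner in crop",(q[0]+.4-205)*4.545,(q[1]+.4-125)*4.545)
E
```

```text
[[ 0.5656 -0.0074  0.1643]
 [ 0.5657 -0.0435  0.1635]
 [ 0.5286 -0.0427  0.1659]
 [ 0.5291 -0.0066  0.166 ]] [ 0.5473 -0.025   0.1649]
0.155 [ 0.5548 -0.0328  0.155 ] [ 0.5491 -0.0252  0.155 ]
0.16 [ 0.5508 -0.029   0.16  ] [ 0.5483 -0.025   0.16  ]
0.165 [ 0.5469 -0.0251  0.165 ] [ 0.5475 -0.0248  0.165 ]
0.17 [ 0.5429 -0.0213  0.17  ] [ 0.5467 -0.0246  0.17  ]
0.175 [ 0.5389 -0.0174  0.175 ] [ 0.5459 -0.0244  0.175 ]
foot near corner for z=.015/.02/.025, expect (.526,-.0025)
[ 0.5295 -0.0058  0.015 ]
[ 0.5267 -0.0032  0.02  ]
[ 0.524  -0.0005  0.025 ]
home foot corner in crop 149.73578043406795 328.6845264545736
home foot corner in crop 221.67566419328307 387.97538930144856
home foot corner in crop 296.03815822432495 330.4688278817823
```

```bash
python3 -c "
from workcell import robot
print(robot.job_done(), robot.get_state()['contact_force'])"
```

```text
the job is handed in; nothing more can be done
the job is handed in; nothing more can be done
```

The grey taller tube is over the stub of the grey base and sits fully home. I released it, moved the gripper well clear, and handed the job in about 12 s into the run. I gripped the tube on its ±x walls and turned it about 17° to line up with the stand before pushing it down.

**Height and position:** The rim measured 0.165 m high from both cameras, which is the height for a tube fully home. Its centre was about 2–3 mm from the stub's axis, and the tube is upright to about 1°. One rougher check, on the near foot corner, was about 2 px off (a few mm). The foot's edge is hard to see there, so I trusted the rim measurement.

**Button:** No camera sees the holed side, so I did not see the button come out. The evidence is indirect: the sideways force went from +4.3 N with the button pressed to −4.7 N at home. The tube also settled about 2 mm toward −x, which the button would prevent if it were still pressed in.

**Other parts:** The shorter tube still measures within about 5 mm of where it started, which is within the measuring scatter. I did not touch it or the blue look-alikes. The force reading was under 1 N after release.

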